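Clear the serving board and offer the spice dish over it

ROBOT

A 6-joint arm with a two-finger parallel gripper is mounted at the origin on the work surface. World frame = base frame: x ahead of the robot, y to its left, z up, the work surface at z = 0. Lengths are in m, angles in rad, forces in N, time in s.
With the tool pointing down it reaches from about 0.375 to 0.9 m from the base axis. Payload 3.1 kg.
Tool frame: the origin (TCP) lies on the centre line of the jaws, within the pads' length; the fingertips stand 8 mm ahead of it and the grasp point (between the pads) lies 11 mm behind it (robot.tips_ahead is the distance from the TCP to the fingertips, in m); z points along the fingers, y is the line along which they close (so a half turn about z gives the same grasp; the last joint's range is limited). The gripper opens to 85 mm and grips with 20 to 120 N. Pads are 22 mm wide; open, the fingers measure 114 mm over their backs; the gripper's body (76 mm by 85 mm) begins 54 mm behind the grasp point. The pads swing forward as they close: fully open they stand 13 mm farther back than shut.
Start: joints at [0.997, 0.527, 1.433, -0, 1.181, -0.178], TCP at [0.241, 0.577, 0.239] pointing down, gripper open.
Joint ranges: [-3.08, 3.08], [-0.75, 2.2], [0.22, 2.44], [-1.43, 4.57], [0, 2.65], [-2.85, 2.85]. Speed limits (rad/s): [2.79, 2.79, 3.14, 3.14, 3.14, 3.14].

INTERFACE

Orientations are given as a unit quaternion [w, x, y, z].
In Python, from workcell import robot gives the robot as it stands.
- The arm moves only by the shell command python3 -m crank 'ROWS' [FORCE]. ROWS is JSON, a list of rows, each an object with "dp": the shift along the world's x, y, z in m, a list of three; "delta_rot": the turn, a rotation vector about the world's x, y, z in rad, a list of three; "claw": the finger opening in m, from 0 to 0.0854. A call has 1 to 8 rows; each row is the pose to reach, as a shift and turn from the pose commanded when the call began; what a row does not reach only later rows make up. A row lasts 1/10 s, in which the tool goes at most 50 mm and 8.59 degrees, less where a joint would pass 70% of its speed; a pose out of reach is approached as far as the arm can. A call with a gripper value outside its range is refused whole. The fingers move at their own pace and stop on an object; FORCE is the grip in N (left out, the last holds). Time passes only in rows, so rows that repeat a pose let the fingers close. It gives the time, the measured TCP pose, the force, the opening and the grip force at its end, in the units of the state.
- robot.sense(): the state, without advancing time (a new reading comes with each control period).
- robot.grab_frame(name): name is "scene" or "side" or "wrist"; returns the picture (420x560x3 uint8, blue, green, red); there is no depth.
- robot.get_calibration(name): a dict with "K" (3x3 intrinsics, pixels), "extrinsics" (4x4, takes a point from camera to world coordinates). Camera axes: x right, y up, looking along -z (the intrinsics and any distortion apply to the point x, -y, -z); pixel columns grow to the right and rows downward; lengths in m; the calibration is good to about 2 mm. A picture is of the moment at which its call begins: read the wrist's pose just before it. get_calibration takes no time and is no camera call; for the wrist camera it gives the pose at the moment of the call.
- robot.hand_in(): hands the job in; it is judged then, once.
Trained networks look in the newest picture that a camera, given by its name, has taken for a name from the list of things; names that differ only in an ending like _2 or _b are one class to them, and where a whole thing is asked for, a point or a joint stands for the part that bears it (a point fixed in the world has none). Each returns a list of dicts, best first, with "confidence" (0 to 1); they miss things now and then, are a little off and sometimes report something else, mostly with a low value. They report only what shows in the picture. A call takes as long as a camera call.
- robot.search_frame(camera, thing): "bbox" ([left, top, right, bottom] in pixels, round what is visible of it).
- robot.spot_point(camera, thing): "position" ([column, row] in pixels: a listed point, or the origin of a listed thing).
The state is a dict: "t": time; "joint_pos": joint angles; "qvel": joint speeds; "joint_efforts": joint torques, N m; "tool_pos": TCP position; "tool_rot": TCP orientation; "contact_force": force on the tool from outside, world axes, zero at the start; "wrist_torque": the same for the moment, N m; "finger_gap": opening from 0.0 (shut) to 1.0 (fully open); "gripper_force": force on a finger pad.
Only numpy, scipy, OpenCV 4.12 (cv2) and the standard library are available. Lean on these libraries where they do the work, as an engineer would, in place of code of your own. Each camera call takes 0.05 s, during which the arm holds its last target. There are 200 camera calls.

TASK

Clear the serving board by hanging the mug by its handle on the hook of the brass stand, and let go of it. Then pick up the spice dish by its handle, lifting it straight up clear of the worktop before you turn it, carry it over the middle of the board and give it a quarter turn so that its handle points the same way as the board's handle, keeping the dish level and the loose steel ball in the middle of it all the while. Finish while still holding the dish still and level there, about a hand's breadth above the board and touching nothing else; leave everything else where it stands.

Things in the scene. Friction and masses are not known exactly. Their poses are not given: they have to be found in the camera images.
- mug: White mug, outer diameter 62 to 64 mm where gripped, 85 mm high, wall 4 mm, about 0.22 kg; starts upright on the board. Origin: centre of its underside, z up through the mouth. Handle on its +y side in the plane x = 0: round bar 9 mm thick, its level top run centred 70 mm above the underside, its outermost run centred 70 mm from the mug's axis
- mug_eye (a point): Middle of the opening of the mug's handle: 49 mm along the mug's +y from its axis, 45 mm above its underside. The opening is 33 mm wide (outwards from the wall) and 43 mm high (22 to 65 mm above the underside); the hook passes through it along the mug's x axis
- stand: Brass hook stand, fixed. Foot disc radius 55 mm, 16 mm high; post of diameter 12 mm, 210 mm high. Origin: on the worktop under the post. The hook leaves the post level along the stand's -x: round bar of diameter 8 mm, axis 200 mm above the worktop, level for 90 mm, then turned up; its tip ends 104 mm from the post, 218 mm above the worktop
- hook_seat (a point): Point on the axis of the hook's level bar, 50 mm from the post along the stand's -x, 200 mm above the worktop: where the mug's handle should hang. When let go the mug swings down by itself and hangs aslant, mouth to the side
- board: Wooden serving board shaped like a paddle, fixed: 200 mm (its x) by 170 mm (its y), 16 mm thick, with a handle 36 mm wide that sticks out 85 mm beyond its -x edge. Origin: centre of the rectangular part, on the worktop
- dish: Dark walnut spice dish, shallow, round, with one straight handle along its -x, 0.2 kg. Outer radius 60 mm, rim 22 mm high; its floor slopes up about 20 degrees from a small flat (radius 6 mm, 8 mm above the underside), so a ball finds the middle when level. Origin: centre of its underside, z up. Starts on the worktop, handle to the robot's right, about square to the board's
- dish_handle (a point): Grip point of the dish's handle, 92 mm from the dish's centre along its -x and 30 mm above its underside. The handle is a bar 20 mm wide (dish y), 26 mm high (16 to 42 mm above the underside), its end 117 mm from the dish's centre. Dish and ball hang out to one side of it, so grip it firmly (90 N is enough and does no harm)
- ball_center (a point): Centre of the loose steel ball in the dish, diameter 28 mm, 0.09 kg; at rest in the middle it stands 22 mm above the dish's underside
- canister_a: Copper canister with lid, radius 39 mm, 114 mm high, loose, not part of the job. Origin: centre of its underside
- canister_b: A second copper canister, the same as the first, not part of the job
- jar: Glass jar with wooden lid, radius 42 mm, 130 mm high, loose, not part of the job. Origin: centre of its underside
- bowl: White bowl, rim radius 52 mm, 50 mm high, loose, not part of the job. Origin: centre of its underside
- tumbler: White cup without handle, radius 34 mm, 80 mm high, loose, not part of the job. Origin: centre of its underside
- pepper: Dark wooden pepper mill, radius 24 mm, 78 mm high, loose, not part of the job. Origin: centre of its underside
- spoon: Wooden spoon 190 mm long lying flat on the worktop, not part of the job

How it is judged:
On the way, in this order (a step that is already met when the one before it is completed fails the run):
1. the mug hangs by its handle on the hook and has been let go (distance between mug_eye and hook_seat below 0.07 m and contact force between mug and stand above 0.3 N and height (world z) of mug_eye above 0.12 m and contact force between mug and the fingers below 0.1 N), for 0.3 s.
2. the dish is held up by the gripper, clear of the worktop, not yet turned, level, with the ball in the middle (contact force between dish and the fingers above 1 N and horizontal distance between ball_center and dish below 0.02 m and angle between dish's own z axis and vertical below 0.14 rad and height (world z) of dish above 0.03 m and angle between the x axis of dish and the x axis of board, either way round above 0.9 rad), for 0.1 s.
At the end, for the whole second after the job is handed in: Gripper holds the dish still, underside 60-200 mm above the worktop, centre within 40 mm of the board's (from above), handle along the board's within 0.15 rad, tilt under 0.14 rad, ball within 20 mm of the dish's centre, touching neither board, stand nor mug; mug let go and hanging on the hook (all of step 1 and contact force between dish and the fingers above 1 N and horizontal distance between ball_center and dish below 0.02 m and angle between dish's own z axis and vertical below 0.14 rad and height (world z) of dish between 0.06 and 0.2 m and horizontal distance between dish and board below 0.04 m and angle between the x axis of dish and the x axis of board, either way round below 0.15 rad and x of dish_handle in the frame of board below -0.03 m and linear speed of dish below 0.02 m/s and angular speed of dish below 0.15 rad/s and contact force between dish and board below 0.1 N and contact force between dish and stand below 0.1 N and contact force between dish and mug below 0.1 N); the arm keeps its last pose, push and grip.
It fails at once if the ball leaves the middle of the dish (more than 30 mm off its centre) (horizontal distance between ball_center and dish above 0.03 m).
It fails at once if the dish is tipped by more than 0.3 rad (angle between dish's own z axis and vertical above 0.3 rad).
It fails at once if something that is not part of the job is shifted by more than 30 mm (distance of any of canister_a, canister_b, jar, bowl, tumbler, pepper, spoon from where it was at the start of the episode above 0.03 m).
It also fails if it takes over 72 s, if anything falls off the work surface, if the arm or the gripper's body presses on something with over 40 N, if the wrist force passes 120 N, or if a joint passes its speed limit or range.

## Working session

There is one attempt and no reset: what is moved stays moved. The work goes in short steps, Python scripts to look and compute and a shell command to move; the robot and the scene stay as the last step left them, time stands still between calls to the robot, and variables do not carry over. Pictures are saved under pics/ and viewed, at most 15 in all, crops included, and the job is handed in when it is done.

```bash
mkdir -p pics; ls
cat > h.py <<'E'
import numpy as np, cv2
from workcell import robot
def proj(cal,P):
    T=np.linalg.inv(np.array(cal["extrinsics"])); p=(T@np.r_[P,1])[:3]
    K=np.array(cal["K"]); q=K@np.array([p[0],-p[1],-p[2]]); return q[:2]/q[2]
def ray(cal,uv):
    E=np.array(cal["extrinsics"]); K=np.array(cal["K"])
    d=np.linalg.inv(K)@np.r_[uv,1]; d=E[:3,:3]@np.array([d[0],-d[1],-d[2]])
    return E[:3,3],d/np.linalg.norm(d)
def tri(obs):
    A=np.zeros((3,3));b=np.zeros(3);R=[ray(c,u) for c,u in obs]
    for o,d in R:
        M=np.eye(3)-np.outer(d,d);A+=M;b+=M@o
    P=np.linalg.solve(A,b);return P,[float(np.linalg.norm((np.eye(3)-np.outer(d,d))@(P-o))) for o,d in R]
def onz(cal,uv,z):
    o,d=ray(cal,uv);return o+d*(z-o[2])/d[2]
E
python3 - <<'E'
from h import *
for n in ["scene","side","wrist"]:
    im=robot.grab_frame(n);cv2.imwrite(f"pics/{n}0.png",im)
    c=robot.get_calibration(n);print(n,np.round(c["extrinsics"],3).tolist(),np.round(c["K"],1).tolist(), [k for k in c])
cs={n:robot.get_calibration(n) for n in ["scene","side"]}
for t in ["mug","mug_eye","stand","hook_seat","board","dish","dish_handle","ball_center","canister_a","jar","bowl","tumbler","pepper","spoon"]:
    obs=[]
    for n in cs:
        r=robot.spot_point(n,t);print(t,n,[(np.round(x["position"]).tolist(),round(x["confidence"],2)) for x in r[:3]])
        if r: obs.append((cs[n],r[0]["position"]))
    if len(obs)==2:
        P,e=tri(obs);print("   ",P.round(3),np.round(e,4))
E
```

```text
pics
scene [[0.831, -0.339, 0.441, 1.169], [0.556, 0.534, -0.637, -0.873], [-0.02, 0.774, 0.632, 1.008], [0.0, 0.0, 0.0, 1.0]] [[516.2, 0.0, 282.5], [0.0, 516.2, 213.4], [0.0, 0.0, 1.0]] ['K', 'extrinsics']
side [[0.778, 0.352, -0.52, -0.003], [-0.628, 0.464, -0.625, -0.684], [0.021, 0.813, 0.582, 0.776], [0.0, 0.0, 0.0, 1.0]] [[425.9, 0.0, 280.8], [0.0, 425.9, 205.7], [0.0, 0.0, 1.0]] ['K', 'extrinsics']
wrist [[0.386, -0.883, -0.267, 0.172], [0.922, 0.369, 0.114, 0.605], [-0.002, -0.29, 0.957, 0.373], [0.0, 0.0, 0.0, 1.0]] [[358.3, 0.0, 277.9], [0.0, 358.3, 209.0], [0.0, 0.0, 1.0]] ['K', 'extrinsics']
mug scene [([302.0, 257.0], 0.69)]
mug side [([293.0, 234.0], 0.65)]
    [0.621 0.007 0.01 ] [0.004 0.004]
mug_eye scene [([309.0, 228.0], 0.78)]
mug_eye side [([283.0, 214.0], 0.76)]
    [0.614 0.052 0.066] [0.006 0.006]
stand scene [([350.0, 212.0], 0.76)]
stand side [([244.0, 194.0], 0.57)]
    [ 0.634  0.267 -0.002] [0.0047 0.0047]
hook_seat scene [([337.0, 154.0], 0.74)]
hook_seat side [([231.0, 144.0], 0.77)]
    [0.585 0.253 0.2  ] [0.0042 0.0042]
board scene [([292.0, 248.0], 
[... 623 characters left out ...]
], 0.22)]
    [ 0.727 -0.21   0.002] [0.0051 0.0051]
jar scene [([342.0, 289.0], 0.88)]
jar side [([339.0, 224.0], 0.93)]
    [ 0.769 -0.029 -0.001] [0.0016 0.0016]
bowl scene [([303.0, 168.0], 0.92)]
bowl side [([162.0, 204.0], 0.55)]
    [0.397 0.37  0.01 ] [0.0015 0.0015]
tumbler scene [([372.0, 235.0], 0.89), ([302.0, 253.0], 0.57), ([225.0, 307.0], 0.16)]
tumbler side [([287.0, 196.0], 0.61)]
    [ 0.745  0.189 -0.   ] [0.0063 0.0063]
pepper scene [([298.0, 293.0], 0.67)]
pepper side [([340.0, 254.0], 0.96)]
    [ 0.682 -0.116 -0.001] [0.0071 0.0071]
spoon scene [([213.0, 245.0], 0.56), ([358.0, 257.0], 0.5)]
spoon side [([236.0, 296.0], 0.87)]
    [ 0.37  -0.078 -0.005] [0.0036 0.0036]
```

View pics/scene0.png

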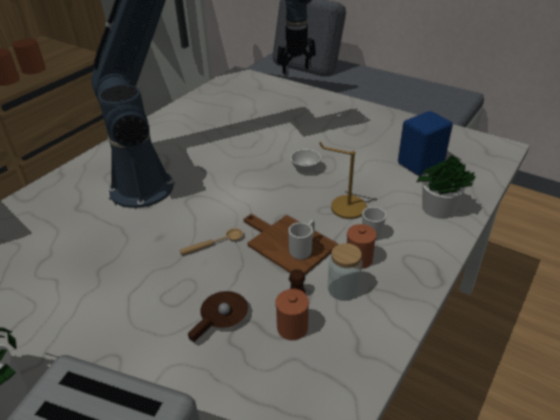

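View pics/side0.png

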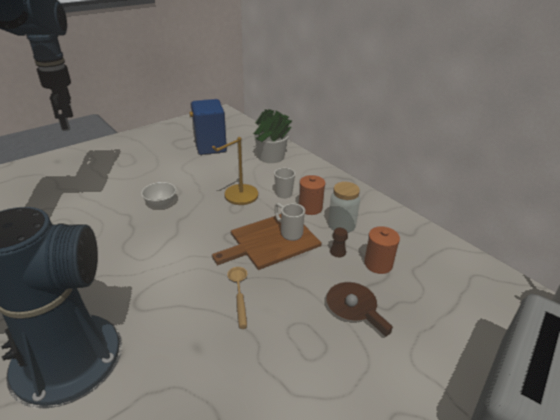

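The scene picture shows the mug at (300,240) with its handle up-right, the stand hook's tip at (322,146), the dish at (225,308) with handle end at (195,333), and the board handle at (255,222). The side picture shows the mug at (291,220), the hook's tip at (217,150) and the dish at (352,300). Next I'll raise the arm and look down with the wrist camera.

```bash
python3 - <<'E'
from h import *
from scipy.spatial.transform import Rotation as R
s=robot.sense();q=s["tool_rot"];print(s["tool_pos"],R.from_quat(np.r_[q[1:],q[0]]).as_matrix().round(3).tolist())
cs={n:robot.get_calibration(n) for n in ["scene","side"]}
# hook tip, board handle ends from eye
print("tip",tri([(cs["scene"],(322,146)),(cs["side"],(217,150))]))
E
python3 -m crank '[{"dp":[0,0,0.05],"delta_rot":[0,0,0],"claw":0.0854},{"dp":[0,0,0.1],"delta_rot":[0,0,0],"claw":0.0854},{"dp":[0.04,-0.03,0.14],"delta_rot":[0,0,0],"claw":0.0854},{"dp":[0.07,-0.07,0.14],"delta_rot":[0,0,0],"claw":0.0854},{"dp":[0.1,-0.11,0.14],"delta_rot":[0,0,0],"claw":0.0854},{"dp":[0.13,-0.15,0.14],"delta_rot":[0,0,0],"claw":0.0854},{"dp":[0.16,-0.19,0.14],"delta_rot":[0,0,0],"claw":0.0854},{"dp":[0.18,-0.23,0.14],"delta_rot":[0,0,0],"claw":0.0854}]'
```

```text
[0.24093317 0.5766763  0.23930786] [[-0.923, 0.386, 0.0], [0.386, 0.923, -0.0], [-0.0, -0.0, -1.0]]
tip (array([0.53504623, 0.25112388, 0.20522047]), [0.0029980882898190055, 0.002998088289819022])
t: 2.35
tool_pos: [0.4196, 0.3502, 0.3795]
tool_rot: [0.001, 0.197, 0.98, 0.0]
contact_force: [1.1, 0.3, -0.4]
finger_gap: 1.0
gripper_force: 0.0
```

```bash
python3 -m crank '[{"dp":[0.02,-0.04,0],"delta_rot":[0,0,-0.15],"claw":0.0854},{"dp":[0.04,-0.08,0],"delta_rot":[0,0,-0.3],"claw":0.0854},{"dp":[0.06,-0.12,0],"delta_rot":[0,0,-0.44],"claw":0.0854},{"dp":[0.08,-0.16,0],"delta_rot":[0,0,-0.59],"claw":0.0854},{"dp":[0.1,-0.2,0],"delta_rot":[0,0,-0.74],"claw":0.0854},{"dp":[0.12,-0.23,0],"delta_rot":[0,0,-0.88],"claw":0.0854},{"dp":[0.13,-0.25,0],"delta_rot":[0,0,-1.03],"claw":0.0854},{"dp":[0.13,-0.25,0],"delta_rot":[0,0,-1.17],"claw":0.0854}]'
cat > look.py <<'E'
from h import *
import sys,pickle
# usage: look.py tag things...
tag=sys.argv[1]; c=robot.get_calibration("wrist"); im=robot.grab_frame("wrist"); cv2.imwrite(f"pics/w{tag}.png",im)
d={}
for t in sys.argv[2:]:
    r=robot.spot_point("wrist",t); d[t]=[(x["position"],x["confidence"]) for x in r[:2]]
    print(t,[(np.round(p).tolist(),round(k,2)) for p,k in d[t]])
pickle.dump((c,d),open(f"w{tag}.pkl","wb")); print(robot.sense()["tool_pos"].round(4))
E
python3 -m crank '[{"dp":[0,0,0],"delta_rot":[0,0,0],"claw":0.0854}]'
python3 look.py 1 mug mug_eye stand hook_seat board dish dish_handle ball_center
```

```text
t: 3.15
tool_pos: [0.5498, 0.0985, 0.379]
tool_rot: [0.001, 0.709, 0.705, -0.0]
contact_force: [-0.5, 0.4, -0.1]
finger_gap: 0.999
gripper_force: 0.0
t: 3.25
tool_pos: [0.5484, 0.1008, 0.3791]
tool_rot: [-0.0, 0.706, 0.708, -0.0]
contact_force: [0.8, 0.2, -0.7]
finger_gap: 0.996
gripper_force: 0.0
mug [([424.0, 237.0], 0.33)]
mug_eye [([329.0, 195.0], 0.88)]
stand [([338.0, 22.0], 0.6)]
hook_seat []
board [([295.0, 198.0], 0.77)]
dish [([284.0, 368.0], 0.86)]
dish_handle []
ball_center [([283.0, 373.0], 0.77)]
[0.548  0.1021 0.3794]
```

View pics/w1.png

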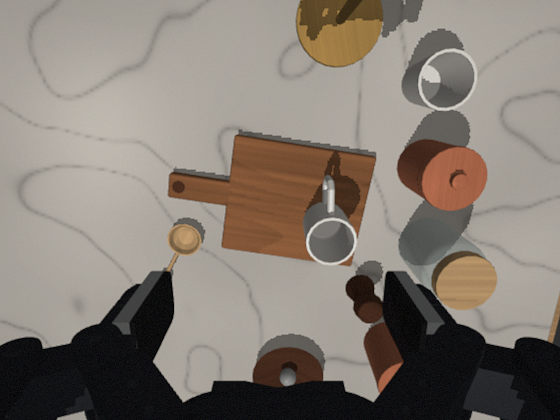

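The wrist view shows the mug mouth at (331,241), its handle end at (328,178), the board corners at (236,132), (375,155), (352,265) and (222,247), and the stand foot at (340,20). I'll take a second view nearer the stand.

```bash
python3 -m crank '[{"dp":[-0.02,0.04,0.01],"delta_rot":[0,0,0],"claw":0.0854},{"dp":[-0.04,0.08,0.02],"delta_rot":[0,0,0],"claw":0.0854},{"dp":[-0.05,0.11,0.02],"delta_rot":[0,0,0],"claw":0.0854},{"dp":[-0.05,0.11,0.02],"delta_rot":[0,0,0],"claw":0.0854},{"dp":[-0.05,0.11,0.02],"delta_rot":[0,0,0],"claw":0.0854}]'
python3 look.py 2 mug mug_eye stand hook_seat board canister_b
python3 - <<'E'
from h import *
import pickle
c,_=pickle.load(open("w1.pkl","rb"))
B=[onz(c,u,.016)[:2] for u in [(236,132),(375,155),(352,265),(222,247)]]
print("board",np.round(B,3).tolist(),np.mean(B,0), "yaw",np.arctan2(*( (B[1]-B[0]+B[2]-B[3])[::-1])), "sides",[np.linalg.norm(B[i]-B[i-1]).round(3) for i in range(4)])
print("hole",onz(c,(178,187),.016))
m=onz(c,(331,241),.085);h=onz(c,(328,178),.07);print("mug",m,h,np.linalg.norm((h-m)[:2]),"handle ang",np.arctan2(h[1]-m[1],h[0]-m[0]))
E
```

```text
t: 4.2
tool_pos: [0.4979, 0.2121, 0.3994]
tool_rot: [0.0, 0.705, 0.71, -0.0]
contact_force: [-0.9, -0.1, 0.2]
finger_gap: 1.001
gripper_force: 0.0
mug [([346.0, 282.0], 0.62)]
mug_eye [([357.0, 266.0], 0.76)]
stand [([365.0, 110.0], 0.76)]
hook_seat [([368.0, 124.0], 0.88)]
board [([324.0, 261.0], 0.83)]
canister_b [([323.0, 260.0], 0.51)]
[0.4986 0.2108 0.3991]
board [[0.491, 0.133], [0.683, 0.102], [0.661, -0.065], [0.465, -0.036]] [0.5748331 0.033434 ] yaw -0.15265196553017335 sides [np.float64(0.171), np.float64(0.194), np.float64(0.169), np.float64(0.199)]
hole [0.40588132 0.05587393 0.016     ]
mug [0.61647174 0.00175025 0.085     ] [0.61119385 0.08090234 0.07      ] 0.07932785511345199 handle ang 1.63737812046105
```

View pics/w2.png

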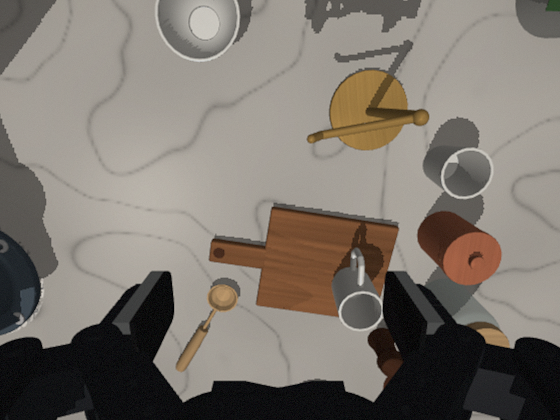

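The second wrist view shows the post top at (422,117), the hook tip at (312,138), the mug mouth at (360,311) and the handle's outer end at (356,252). Now I'll triangulate across the two wrist views.

Run:
```python
from h import *
import pickle
c1,_=pickle.load(open("w1.pkl","rb"));c2,d2=pickle.load(open("w2.pkl","rb"))
cs={n:robot.get_calibration(n) for n in ["scene","side"]}
print("mouth tri",tri([(c1,(331,241)),(c2,(360,311))]))
print("handle end tri",tri([(c1,(328,178)),(c2,(356,252))]))
for c,m,h in [(c1,(331,241),(328,178)),(c2,(360,311),(356,252))]:
    m=onz(c,m,.101);h=onz(c,h,.086);print(m.round(4),h.round(4),"yaw",np.arctan2(h[1]-m[1],h[0]-m[0])-np.pi/2)
print("tip",tri([(c2,(312,138)),(cs["side"],(216,149)),(cs["scene"],(321,145))]))
print("tip@.218",onz(c2,(312,138),.215))
print("post top@.21",onz(c2,(422,117),.21),"foot",onz(c2,(369,110),.016))
print("post top tri",tri([(c2,(422,117)),(cs["side"],(240,138)),(cs["scene"],(352,153))]))
print("seat",onz(c2,d2["hook_seat"][0][0],.2),d2["hook_seat"])
B=[onz(c2,u,.016)[:2] for u in [(272,206),(398,225),(257,303)]];print(np.round(B,3).tolist(),np.arctan2(*(B[1]-B[0])[::-1]),(B[1]+B[2])/2)
```

```text
mouth tri (array([0.61340242, 0.00754612, 0.10012815]), [0.0007211976284918632, 0.0007211976284919738])
handle end tri (array([0.61173716, 0.0782717 , 0.05940302]), [0.0010412065967371337, 0.0010412065967371558])
[0.6139 0.0082 0.101 ] [0.6089 0.0843 0.086 ] yaw 0.06564190728302899
[0.6125 0.0078 0.101 ] [0.6044 0.0895 0.086 ] yaw 0.09896344269603796
tip (array([0.53058221, 0.25257499, 0.2075597 ]), [0.0026356869758896962, 0.00339062282497067, 0.002102237969606328])
tip@.218 [0.52736957 0.25418378 0.215     ]
post top@.21 [0.62350446 0.27243133 0.21      ] foot [0.62426093 0.27337654 0.016     ]
post top tri (array([0.62564017, 0.27053099, 0.20460804]), [0.0016761360803130869, 0.0018176240345607645, 0.0016585755037494413])
seat [0.57898208 0.26563274 0.2       ] [([367.8, 123.9], 0.88)]
[[0.489, 0.133], [0.682, 0.104], [0.465, -0.033]] -0.1495703444577543 [0.57371114 0.03558128]
```

```bash
python3 -m crank '[{"dp":[0.02,-0.04,0],"delta_rot":[0,0,0],"claw":0.0854},{"dp":[0.045,-0.08,-0.01],"delta_rot":[0,0,0],"claw":0.0854},{"dp":[0.07,-0.12,-0.03],"delta_rot":[0,0,0],"claw":0.0854},{"dp":[0.09,-0.16,-0.05],"delta_rot":[0,0,0],"claw":0.0854},{"dp":[0.114,-0.2,-0.08],"delta_rot":[0,0,0],"claw":0.0854},{"dp":[0.114,-0.203,-0.12],"delta_rot":[0,0,0],"claw":0.0854},{"dp":[0.114,-0.203,-0.16],"delta_rot":[0,0,0],"claw":0.0854},{"dp":[0.114,-0.203,-0.16],"delta_rot":[0,0,0],"claw":0.0854}]'
python3 look.py 3 mug mug_eye
python3 - <<'E'
from h import *
import pickle
D=[pickle.load(open(f"w{i}.pkl","rb")) for i in (1,2,3)]
print("canister_b",onz(D[1][0],(472,255),.114),"eye",[onz(c,d["mug_eye"][0][0],.061).round(4) for c,d in D if d["mug_eye"]])
E
```

```text
t: 5.35
tool_pos: [0.6081, 0.0079, 0.2331]
tool_rot: [-0.006, 0.706, 0.708, -0.004]
contact_force: [-0.5, -0.5, -0.5]
finger_gap: 1.0
gripper_force: 0.0
mug [([285.0, 178.0], 0.8)]
mug_eye [([287.0, 131.0], 0.81), ([431.0, 96.0], 0.31)]
[0.6134 0.0084 0.241 ]
canister_b [0.74570895 0.09863885 0.114     ] eye [array([0.6146, 0.056 , 0.061 ]), array([0.6133, 0.0561, 0.061 ]), array([0.6131, 0.0571, 0.061 ])]
```

View pics/w3.png

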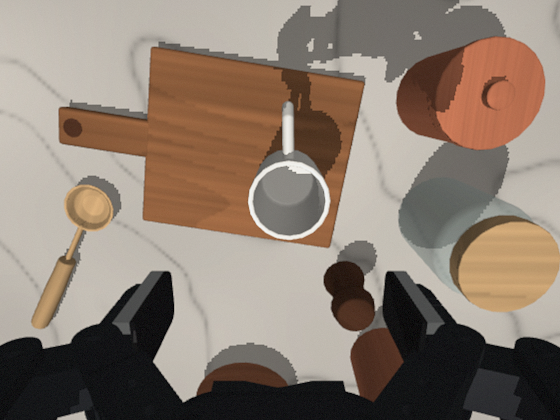

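The mug mouth centre is at (289,200) and the handle end at (289,104), so the mug's yaw is near 0. I'll check the x offset with a fresh pose.

Run:
```python
from h import *
import pickle
c0=pickle.load(open("w3.pkl","rb"))[0]
c=robot.get_calibration("wrist");im=robot.grab_frame("wrist")
g=cv2.medianBlur(cv2.cvtColor(im,cv2.COLOR_BGR2GRAY),5)
r=cv2.HoughCircles(g,cv2.HOUGH_GRADIENT,1,40,param1=100,param2=25,minRadius=32,maxRadius=48);print(r)
for u in ([] if r is None else r[0][:4]): print(onz(c,u[:2],.101),u[2]/358*(c["extrinsics"][2][3]-.101))
print("old",onz(c0,(289,200),.101), robot.sense()["tool_pos"], onz(c,(289,200),.101))
```

```text
[[[281.5 197.5  37.4]
  [481.5 258.5  46.3]
  [423.5  96.5  40.8]]]
[0.61647682 0.00830991 0.101     ] 0.028638290957291906
[ 0.78405403 -0.04388068  0.101     ] 0.03545328367478023
[0.71968738 0.08505733 0.101     ] 0.03124177083935292
old [0.6146459  0.00834518 0.101     ] [0.61388916 0.00859666 0.24191897] [0.6224435  0.00627749 0.101     ]
```

```bash
python3 -m crank '[{"dp":[0.002,0,-0.04],"delta_rot":[0,0,0],"claw":0.0854},{"dp":[0.002,0,-0.08],"delta_rot":[0,0,0],"claw":0.0854},{"dp":[0.002,0,-0.11],"delta_rot":[0,0,0],"claw":0.0854},{"dp":[0.002,0,-0.14],"delta_rot":[0,0,0],"claw":0.0854},{"dp":[0.002,0,-0.16],"delta_rot":[0,0,0],"claw":0.0854},{"dp":[0.002,0,-0.17],"delta_rot":[0,0,0],"claw":0.0854},{"dp":[0.002,0,-0.17],"delta_rot":[0,0,0],"claw":0.0854},{"dp":[0.002,0,-0.17],"delta_rot":[0,0,0],"claw":0.04}]' 45
python3 -m crank '[{"dp":[0,0,0],"delta_rot":[0,0,0],"claw":0.04},{"dp":[0,0,0],"delta_rot":[0,0,0],"claw":0.04},{"dp":[0,0,0],"delta_rot":[0,0,0],"claw":0.04},{"dp":[0,0,0],"delta_rot":[0,0,0],"claw":0.04},{"dp":[0,0,0],"delta_rot":[0,0,0],"claw":0.04}]' 45
```

```text
t: 6.35
tool_pos: [0.6158, 0.0086, 0.0712]
tool_rot: [0.002, 0.705, 0.709, 0.001]
contact_force: [-0.9, 0.2, -0.0]
finger_gap: 0.859
gripper_force: 0.0
t: 6.85
tool_pos: [0.6155, 0.0086, 0.0715]
tool_rot: [0.002, 0.705, 0.709, 0.001]
contact_force: [-1.8, -0.0, 5.8]
finger_gap: 0.723
gripper_force: 49.2
```

```bash
python3 -m crank '[{"dp":[0,0,0.02],"delta_rot":[0,0,0],"claw":0.04},{"dp":[0,0,0.05],"delta_rot":[0,0,0],"claw":0.04},{"dp":[0,0,0.08],"delta_rot":[0,0,0.03],"claw":0.04},{"dp":[-0.02,0,0.11],"delta_rot":[0,0,0.06],"claw":0.04},{"dp":[-0.05,0.01,0.14],"delta_rot":[0,0,0.09],"claw":0.04},{"dp":[-0.08,0.03,0.149],"delta_rot":[0,0,0.12],"claw":0.04},{"dp":[-0.1,0.06,0.149],"delta_rot":[0,0,0.15],"claw":0.04},{"dp":[-0.11,0.09,0.149],"delta_rot":[0,0,0.15],"claw":0.04}]'
python3 -m crank '[{"dp":[0,0.02,0],"delta_rot":[0,0,0],"claw":0.04},{"dp":[0,0.04,0],"delta_rot":[0,0,0],"claw":0.04},{"dp":[0,0.06,0],"delta_rot":[0,0,0],"claw":0.04},{"dp":[0,0.08,0],"delta_rot":[0,0,0],"claw":0.04},{"dp":[0,0.08,0],"delta_rot":[0,0,0],"claw":0.04},{"dp":[0,0.08,0],"delta_rot":[0,0,0],"claw":0.04}]'
python3 look.py 4 mug_eye hook_seat mug
python3 - <<'E'
from h import *
cs=[]
for n in ["scene","side"]:
    im=robot.grab_frame(n);cv2.imwrite(f"pics/{n}1.png",im);cs.append((robot.get_calibration(n),im))
for t in ["mug_eye","hook_seat"]:
    o=[]
    for n,(c,_) in zip(["scene","side"],cs):
        r=robot.spot_point(n,t)
        if r:o.append((c,r[0]["position"]));print(t,n,r[0])
    if len(o)==2: print(tri(o))
cr=[cv2.resize(cs[0][1][80:240,240:400],(400,400)),cv2.resize(cs[1][1][80:240,150:310],(400,400))]
w=cv2.imread("pics/w4.png");cv2.imwrite("pics/ab4.png",np.hstack(cr))
E
```

```text
t: 7.65
tool_pos: [0.5018, 0.0992, 0.2193]
tool_rot: [-0.0, 0.651, 0.759, -0.0]
contact_force: [0.5, -0.6, -2.2]
finger_gap: 0.721
gripper_force: 50.5
t: 8.25
tool_pos: [0.5039, 0.1787, 0.2185]
tool_rot: [0.0, 0.65, 0.76, -0.0]
contact_force: [-0.1, -0.2, -2.2]
finger_gap: 0.721
gripper_force: 50.4
mug_eye [([275.0, 163.0], 0.93)]
hook_seat [([487.0, 101.0], 0.7)]
mug [([276.0, 236.0], 0.89)]
[0.5042 0.1779 0.2184]
mug_eye scene {'position': [306.4, 146.3], 'confidence': 0.61}
mug_eye side {'position': [211.6, 154.5], 'confidence': 0.79}
(array([0.5010637 , 0.22099336, 0.21223313]), [9.637517364360599e-05, 9.637517364360084e-05])
hook_seat scene {'position': [334.8, 153.4], 'confidence': 0.56}
hook_seat side {'position': [225.5, 144.5], 'confidence': 0.72}
(array([0.57411538, 0.26221615, 0.19692732]), [0.005544481927925438, 0.005544481927925337])
```

View pics/w4.png

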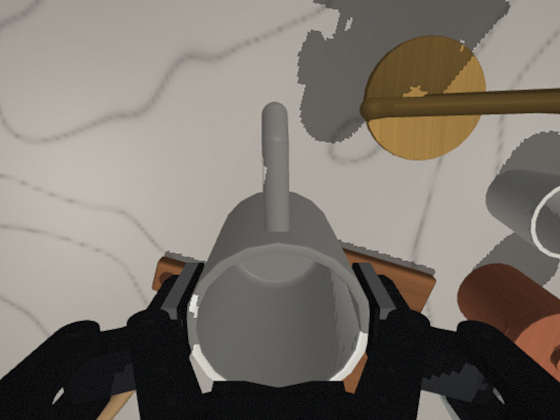

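View pics/ab4.png

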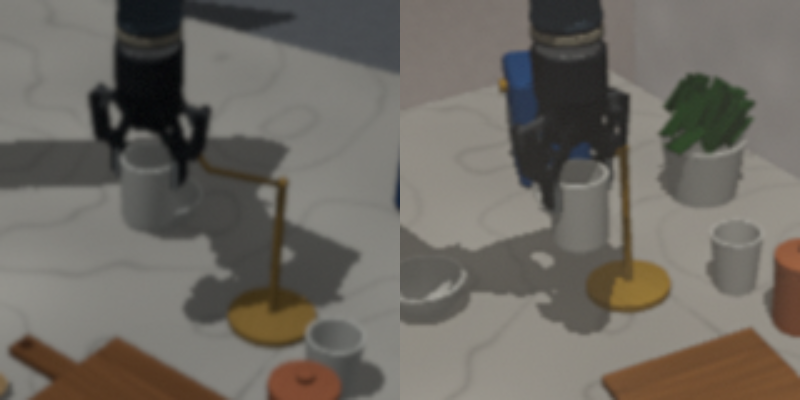

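The wrist view shows the handle pointing straight up the image with its end at (275,108), square to the hook, whose tip is at (368,108) and which runs level to (560,100). The combined picture shows the hook tip just beyond the handle. Now I'll work out the lateral offset.

Run:
```python
from h import *
import pickle
c,d=pickle.load(open("w4.pkl","rb"));c2=pickle.load(open("w2.pkl","rb"))[0]
e=onz(c,d["mug_eye"][0][0],.208);o=onz(c,(275,104),.228);w=onz(c,(276,228),.23)
print("eye",e,"outer",o,"inner",w)
a=tri([(c,(366,108)),(c2,(310,138))]);print("tip tri",a)
t=onz(c,(368,108),.216);p=onz(c,(556,100),.204);print("tip",t,"bar far",p,"yaw",np.arctan2(*(p-t)[1::-1]))
```

```text
eye [0.49494832 0.22705526 0.208     ] outer [0.4914774  0.25005577 0.228     ] inner [0.4984465  0.20739855 0.23      ]
tip tri (array([0.5260019 , 0.25374989, 0.21024883]), [6.220493255288256e-05, 6.220493255278519e-05])
tip [0.52532546 0.2538165  0.216     ] bar far [0.60119492 0.26855847 0.204     ] yaw 0.19191558117257804
```

```bash
python3 -m crank '[{"dp":[0,0.01,0],"delta_rot":[0,0,0],"claw":0.04},{"dp":[0,0.021,0],"delta_rot":[0,0,0.02],"claw":0.04},{"dp":[0,0.021,0],"delta_rot":[0,0,0.02],"claw":0.04},{"dp":[0.01,0.023,0],"delta_rot":[0,0,0.02],"claw":0.04},{"dp":[0.02,0.025,0],"delta_rot":[0,0,0.02],"claw":0.04},{"dp":[0.03,0.027,0],"delta_rot":[0,0,0.02],"claw":0.04},{"dp":[0.04,0.029,0],"delta_rot":[0,0,0.02],"claw":0.04},{"dp":[0.04,0.029,0],"delta_rot":[0,0,0.02],"claw":0.04}]'
python3 look.py 5 mug_eye
python3 - <<'E'
from h import *
im=robot.grab_frame("scene");b=robot.grab_frame("side");w=cv2.imread("pics/w5.png")
cv2.imwrite("pics/ab5.png",np.hstack([cv2.resize(w[60:260,180:440],(520,400)),cv2.resize(im[110:190,290:346],(280,400))]))
E
```

```text
t: 9.55
tool_pos: [0.5465, 0.2077, 0.2183]
tool_rot: [0.001, 0.643, 0.766, 0.001]
contact_force: [-0.2, 0.3, -2.0]
finger_gap: 0.718
gripper_force: 50.5
mug_eye [([274.0, 166.0], 0.92)]
[0.5443 0.2075 0.218 ]
```

View pics/ab5.png

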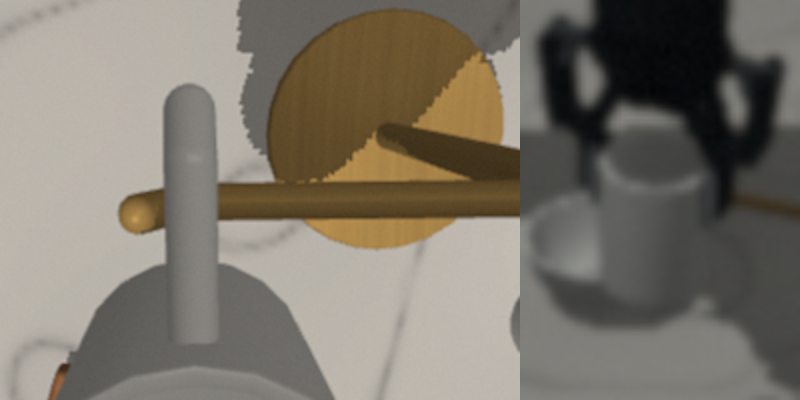

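The hook now passes under the handle's top run, with its tip at (140,213) to the left of the handle, and nothing touches. I'll carry on to the seat and lower.

```bash
python3 -m crank '[{"dp":[0.01,0.002,0],"delta_rot":[0,0,0],"claw":0.04},{"dp":[0.02,0.004,0],"delta_rot":[0,0,0],"claw":0.04},{"dp":[0.03,0.006,-0.004],"delta_rot":[0,0,0],"claw":0.04},{"dp":[0.036,0.007,-0.01],"delta_rot":[0,0,0],"claw":0.04},{"dp":[0.036,0.007,-0.015],"delta_rot":[0,0,0],"claw":0.04},{"dp":[0.036,0.007,-0.019],"delta_rot":[0,0,0],"claw":0.04},{"dp":[0.036,0.007,-0.021],"delta_rot":[0,0,0],"claw":0.04},{"dp":[0.036,0.007,-0.021],"delta_rot":[0,0,0],"claw":0.04}]'
python3 -m crank '[{"dp":[0,0,-0.002],"delta_rot":[0,0,0],"claw":0.04},{"dp":[0,0,-0.002],"delta_rot":[0,0,0],"claw":0.04}]'
```

```text
t: 10.55
tool_pos: [0.5795, 0.2146, 0.1967]
tool_rot: [-0.001, 0.643, 0.766, -0.001]
contact_force: [0.4, 0.1, -2.5]
finger_gap: 0.725
gripper_force: 50.5
t: 10.75
tool_pos: [0.58, 0.2147, 0.1953]
tool_rot: [-0.0, 0.643, 0.766, -0.0]
contact_force: [0.8, -1.3, -2.4]
finger_gap: 0.722
gripper_force: 50.5
```

```bash
python3 -m crank '[{"dp":[0,0,-0.002],"delta_rot":[0,0,0],"claw":0.04},{"dp":[0,0,-0.002],"delta_rot":[0,0,0],"claw":0.0854},{"dp":[0,0,-0.002],"delta_rot":[0,0,0],"claw":0.0854},{"dp":[0,0,-0.002],"delta_rot":[0,0,0],"claw":0.0854},{"dp":[0,0,-0.002],"delta_rot":[0,0,0],"claw":0.0854},{"dp":[0,0,-0.002],"delta_rot":[0,0,0],"claw":0.0854},{"dp":[0,0,-0.002],"delta_rot":[0,0,0],"claw":0.0854},{"dp":[0,0,-0.002],"delta_rot":[0,0,0],"claw":0.0854}]'
python3 look.py 6 mug_eye mug hook_seat
```

```text
t: 11.55
tool_pos: [0.5802, 0.2147, 0.1933]
tool_rot: [0.0, 0.643, 0.766, 0.0]
contact_force: [0.8, -0.5, -0.2]
finger_gap: 1.002
gripper_force: 0.0
mug_eye [([276.0, 167.0], 0.64)]
mug [([274.0, 164.0], 0.82), ([294.0, 168.0], 0.27)]
hook_seat [([292.0, 169.0], 0.96)]
[0.5802 0.2146 0.1933]
```

View pics/w6.png

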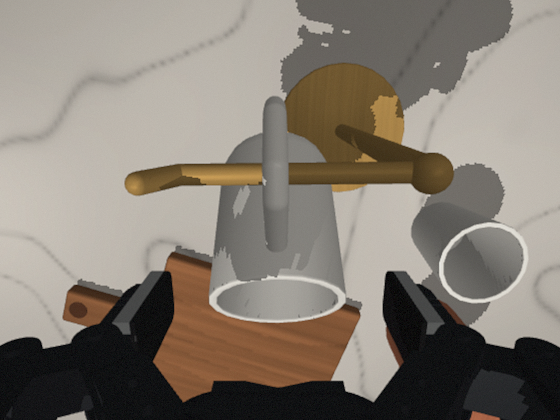

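The mug hangs on the hook, with the handle top across the bar at (275,172), the mouth at (277,298), and the fingers clear. I'll retreat upward and go to the dish.

```bash
python3 -m crank '[{"dp":[0,0,0.02],"delta_rot":[0,0,0],"claw":0.0854},{"dp":[0,0,0.05],"delta_rot":[0,0,0],"claw":0.0854},{"dp":[0,0,0.09],"delta_rot":[0,0,0],"claw":0.0854},{"dp":[0,-0.02,0.13],"delta_rot":[0,0,-0.05],"claw":0.0854},{"dp":[0,-0.06,0.17],"delta_rot":[0,0,-0.1],"claw":0.0854},{"dp":[-0.01,-0.11,0.17],"delta_rot":[0,0,-0.17],"claw":0.0854},{"dp":[-0.02,-0.155,0.17],"delta_rot":[0,0,-0.17],"claw":0.0854},{"dp":[-0.02,-0.2,0.17],"delta_rot":[0,0,-0.17],"claw":0.0854}]'
python3 -m crank '[{"dp":[0,-0.05,0],"delta_rot":[0,0,0],"claw":0.0854},{"dp":[0,-0.1,0],"delta_rot":[0,0,0],"claw":0.0854},{"dp":[0,-0.15,0],"delta_rot":[0,0,0],"claw":0.0854},{"dp":[0,-0.2,0],"delta_rot":[0,0,0],"claw":0.0854},{"dp":[0,-0.25,0],"delta_rot":[0,0,0],"claw":0.0854},{"dp":[0,-0.3,0],"delta_rot":[0,0,0],"claw":0.0854},{"dp":[0,-0.35,0],"delta_rot":[0,0,0],"claw":0.0854},{"dp":[0,-0.37,-0.03],"delta_rot":[0,0,0],"claw":0.0854}]'
python3 -m crank '[{"dp":[0,0,-0.03],"delta_rot":[0,0,0],"claw":0.0854},{"dp":[0,0,-0.05],"delta_rot":[0,0,0],"claw":0.0854},{"dp":[0,0,-0.05],"delta_rot":[0,0,0],"claw":0.0854},{"dp":[0,0,-0.05],"delta_rot":[0,0,0],"claw":0.0854}]'
python3 look.py 7 dish dish_handle ball_center board
```

```text
t: 12.55
tool_pos: [0.5589, 0.0133, 0.3642]
tool_rot: [0.0, 0.705, 0.709, 0.0]
contact_force: [1.5, -0.4, -0.6]
finger_gap: 0.998
gripper_force: 0.0
t: 13.35
tool_pos: [0.5615, -0.3623, 0.3373]
tool_rot: [0.006, 0.707, 0.707, -0.0]
contact_force: [1.5, -0.1, -0.5]
finger_gap: 1.0
gripper_force: 0.0
t: 13.75
tool_pos: [0.5603, -0.3554, 0.2835]
tool_rot: [-0.0, 0.705, 0.709, -0.0]
contact_force: [-1.0, -0.4, 0.4]
finger_gap: 1.002
gripper_force: 0.0
dish [([285.0, 88.0], 0.72)]
dish_handle [([284.0, 89.0], 0.23)]
ball_center [([277.0, 85.0], 0.74)]
board []
[ 0.5609 -0.3555  0.2851]
```

View pics/w7.png

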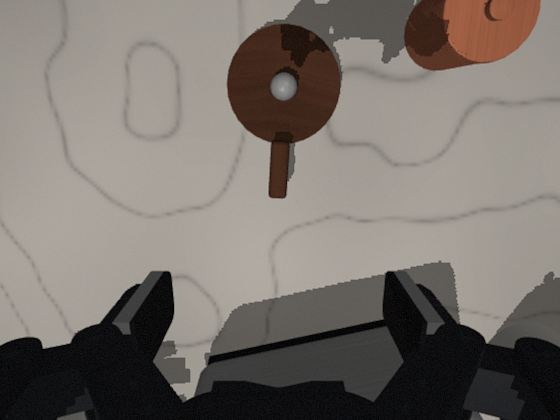

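The dish centre is at (284,84), the ball at (284,86) and the handle runs to (278,197). The grey block at the bottom, with an edge from (210,358) to (385,322), is the toaster, so I'll measure how near it is.

Run:
```python
from h import *
import pickle
c=pickle.load(open("w7.pkl","rb"))[0];cs={n:robot.get_calibration(n) for n in ["scene","side"]}
d=onz(c,(284,84),.022);e=onz(c,(278,197),.042);b=onz(c,(284,86),.022);n=onz(c,(282.5,136),.03)
print("dish",d,"end",e,"ball",b,"neck",n,np.linalg.norm((e-d)[:2]),"dir",np.arctan2(*(e-d)[1::-1]),np.arctan2(*(e-n)[1::-1]))
# tri handle end/centre with scene and side 
print(tri([(c,(278,197)),(cs["scene"],(193,334)),(cs["side"],(388,329))]))
print(tri([(c,(284,86)),(cs["scene"],(224,309)),(cs["side"],(351.5,300))]))
for z in (0.,.1,.15,.2):
    print(z,[onz(c,u,z)[:2].round(3) for u in [(245,308),(440,265),(212,358),(385,322)]],[onz(cs["scene"],u,z)[:2].round(3) for u in [(70,357),(193,393),(25,405)]])
```

```text
dish [ 0.56604412 -0.26550957  0.022     ] end [ 0.56029683 -0.38215777  0.042     ] ball [ 0.56606236 -0.26748442  0.022     ] neck [ 0.56480626 -0.31816042  0.03      ] 0.11678969488649064 dir -1.6200267831978195 -1.6411428567067279
(array([ 0.56007839, -0.37945769,  0.03667931]), [0.003987535613130808, 0.005144129117921931, 0.0031948865449526504])
(array([ 0.56590982, -0.26747137,  0.02125413]), [0.00016473637903165794, 0.0003891349237230637, 0.0004024671336360554])
0.0 [array([ 0.517, -0.546]), array([ 0.768, -0.482]), array([ 0.469, -0.626]), array([ 0.705, -0.567])] [array([ 0.341, -0.562]), array([ 0.644, -0.475]), array([ 0.36 , -0.694])]
0.1 [array([ 0.527, -0.483]), array([ 0.718, -0.434]), array([ 0.491, -0.544]), array([ 0.67 , -0.499])] [array([ 0.423, -0.592]), array([ 0.696, -0.515]), array([ 0.44 , -0.712])]
0.15 [array([ 0.532, -0.451]), array([ 0.693, -0.41 ]), array([ 0.502, -0.502]), array([ 0.653, -0.464])] [array([ 0.464, -0.608]), array([ 0.722, -0.534]), array([ 0.48 , -0.721])]
0.2 [array([ 0.538, -0.42 ]), array([ 0.668, -0.386]), array([ 0.513, -0.461]), array([ 0.636, -0.43 ])] [array([ 0.505, -0.623]), array([ 0.748, -0.554]), array([ 0.52, -0.73])]
```

View pics/scene1.png

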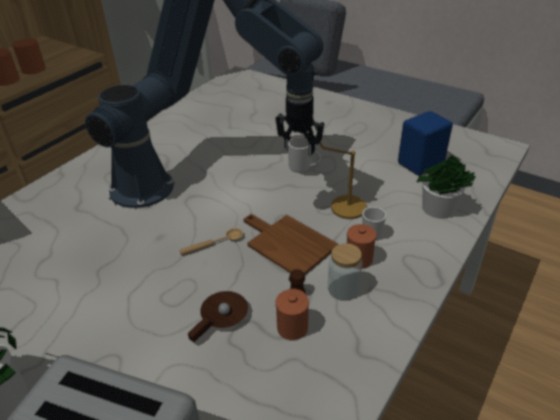

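The picture shows the toaster only at lower left; by the numbers it lies beyond y = -0.5 at working height, which is clear. Descending on the dish handle.

```bash
python3 -m crank '[{"dp":[0,-0.002,-0.04],"delta_rot":[0,0,-0.03],"claw":0.0854},{"dp":[0,-0.002,-0.08],"delta_rot":[0,0,-0.06],"claw":0.0854},{"dp":[0,-0.002,-0.12],"delta_rot":[0,0,-0.06],"claw":0.0854},{"dp":[0,-0.002,-0.16],"delta_rot":[0,0,-0.06],"claw":0.06},{"dp":[0,-0.002,-0.2],"delta_rot":[0,0,-0.06],"claw":0.06},{"dp":[0,-0.002,-0.235],"delta_rot":[0,0,-0.06],"claw":0.06},{"dp":[0,-0.002,-0.255],"delta_rot":[0,0,-0.06],"claw":0.06},{"dp":[0,-0.002,-0.261],"delta_rot":[0,0,-0.06],"claw":0.06}]' 20
python3 -m crank '[{"dp":[0,0,0],"delta_rot":[0,0,0],"claw":0.04},{"dp":[0,0,0],"delta_rot":[0,0,0],"claw":0.034},{"dp":[0,0,0],"delta_rot":[0,0,0],"claw":0.028}]' 20
python3 look.py 8 ball_center dish
```

```text
t: 14.8
tool_pos: [0.5593, -0.3563, 0.0201]
tool_rot: [-0.002, 0.726, 0.687, -0.0]
contact_force: [-1.5, 0.7, -0.0]
finger_gap: 0.706
gripper_force: 0.0
t: 15.1
tool_pos: [0.5614, -0.3583, 0.0244]
tool_rot: [0.002, 0.726, 0.687, 0.0]
contact_force: [0.1, 0.6, -0.0]
finger_gap: 0.326
gripper_force: 0.0
ball_center [([274.0, 46.0], 0.77)]
dish []
[ 0.5608 -0.3578  0.0237]
```

View pics/w8.png

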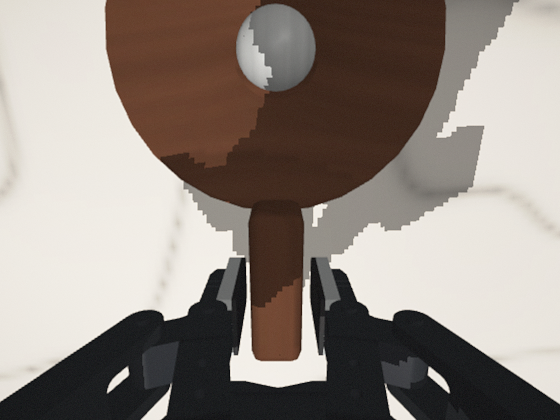

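The handle, at (276,205) to (276,360), stands centred and parallel between the pads at (238,300) and (318,300). Closing with 90 N, then lifting gently.

```bash
python3 -m crank '[{"dp":[0,0,-0.001],"delta_rot":[0,0,0],"claw":0.022},{"dp":[0,0,-0.001],"delta_rot":[0,0,0],"claw":0.018},{"dp":[0,0,-0.001],"delta_rot":[0,0,0],"claw":0.005},{"dp":[0,0,-0.001],"delta_rot":[0,0,0],"claw":0.005},{"dp":[0,0,-0.001],"delta_rot":[0,0,0],"claw":0.005},{"dp":[0,0,-0.001],"delta_rot":[0,0,0],"claw":0.005},{"dp":[0,0,-0.001],"delta_rot":[0,0,0],"claw":0.005}]' 90
python3 -m crank '[{"dp":[0,0,0.001],"delta_rot":[0,0,0],"claw":0.005},{"dp":[0,0,0.004],"delta_rot":[0,0,0],"claw":0.005},{"dp":[0,0,0.009],"delta_rot":[0,0,0],"claw":0.005},{"dp":[0,0,0.015],"delta_rot":[0,0,0],"claw":0.005},{"dp":[0,0,0.021],"delta_rot":[0,0,0],"claw":0.005},{"dp":[0,0,0.026],"delta_rot":[0,0,0],"claw":0.005},{"dp":[0,0,0.029],"delta_rot":[0,0,0],"claw":0.005},{"dp":[0,0,0.03],"delta_rot":[0,0,0],"claw":0.005}]'
python3 - <<'E'
from h import *
cs={}
for n in ["wrist","side","scene"]: cs[n]=robot.get_calibration(n);cv2.imwrite(f"pics/{n}9.png",robot.grab_frame(n))
for t in ["ball_center","dish","dish_handle"]:
    o=[(cs[n],r[0]["position"]) for n in ["side","scene"] for r in [robot.spot_point(n,t)] if r]
    if len(o)==2: print(t,tri(o))
print(robot.spot_point("wrist","ball_center")[:1],robot.sense())
E
```

```text
t: 15.95
tool_pos: [0.5605, -0.3577, 0.0219]
tool_rot: [0.001, 0.726, 0.687, 0.0]
contact_force: [-1.2, -0.9, 5.5]
finger_gap: 0.219
gripper_force: 88.9
t: 16.75
tool_pos: [0.5604, -0.3575, 0.052]
tool_rot: [0.0, 0.726, 0.687, 0.0]
contact_force: [-0.1, 0.1, -3.2]
finger_gap: 0.216
gripper_force: 88.0
ball_center (array([ 0.56396478, -0.27224554,  0.06422228]), [0.00215679745261519, 0.0021567974526153105])
dish (array([ 0.68455701, -0.09908332,  0.08235137]), [0.1888394893007778, 0.18883948930077787])
[{'position': [277.0, 47.7], 'confidence': 0.61}] {'t': 17.25, 'joint_pos': array([-7.35631863e-01,  8.13316858e-01,  1.45214318e+00, -1.39130692e-05,
        8.76438458e-01, -6.80617142e-01]), 'qvel': array([-7.09161500e-04,  2.62867154e-04, -8.52136024e-04, -8.39512702e-06,
        1.05042061e-03, -1.21370678e-04]), 'joint_efforts': array([ 1.56273643e-03, -5.28417850e+01, -1.33269677e+01,  1.55545813e-01,
        1.67663405e-01, -1.61209659e-04]), 'tool_pos': array([ 0.56012696, -0.35726605,  0.05111299]), 'tool_rot': array([-1.52051807e-04,  7.26284400e-01,  6.87394317e-01, -1.71342115e-05]), 'contact_force': array([ 0.06547982, -0.54868969, -3.23368256]), 'wrist_torque': array([-2.43367808e-01, -2.15684372e-02,  2.07638005e-04]), 'gripper_force': 88.02658796310425, 'finger_gap': 0.21827902613362823}
```

```bash
python3 -m crank '[{"dp":[0,0,0.003],"delta_rot":[0,0,0],"claw":0.005},{"dp":[0,0,0.01],"delta_rot":[0,0,0],"claw":0.005},{"dp":[0,0,0.022],"delta_rot":[0,0,0],"claw":0.005},{"dp":[0,0,0.036],"delta_rot":[0,0,0],"claw":0.005},{"dp":[0,0,0.05],"delta_rot":[0,0,0],"claw":0.005},{"dp":[0,0,0.063],"delta_rot":[0,0,0],"claw":0.005},{"dp":[0,0,0.073],"delta_rot":[0,0,0],"claw":0.005},{"dp":[0,0,0.078],"delta_rot":[0,0,0],"claw":0.005}]'
python3 -m crank '[{"dp":[0,0,0.001],"delta_rot":[0,0,0],"claw":0.005},{"dp":[-0.002,0.003,0.001],"delta_rot":[0,0,0],"claw":0.005},{"dp":[-0.006,0.008,0.001],"delta_rot":[0,0,0],"claw":0.005},{"dp":[-0.012,0.015,0.001],"delta_rot":[0,0,0],"claw":0.005},{"dp":[-0.02,0.024,0.001],"delta_rot":[0,0,0],"claw":0.005},{"dp":[-0.028,0.034,0.001],"delta_rot":[0,0,0],"claw":0.005},{"dp":[-0.036,0.044,0.001],"delta_rot":[0,0,0],"claw":0.005},{"dp":[-0.044,0.054,0.001],"delta_rot":[0,0,0],"claw":0.005}]'
python3 -m crank '[{"dp":[-0.008,0.01,0],"delta_rot":[0,0,0],"claw":0.005},{"dp":[-0.015,0.021,0],"delta_rot":[0,0,0],"claw":0.005},{"dp":[-0.021,0.032,0],"delta_rot":[0,0,0],"claw":0.005},{"dp":[-0.026,0.043,0],"delta_rot":[0,0,0],"claw":0.005},{"dp":[-0.03,0.054,0],"delta_rot":[0,0,0],"claw":0.005},{"dp":[-0.032,0.065,0],"delta_rot":[0,0,0],"claw":0.005},{"dp":[-0.033,0.076,0],"delta_rot":[0,0,0],"claw":0.005},{"dp":[-0.033,0.087,0],"delta_rot":[0,0,0],"claw":0.005}]'
python3 - <<'E'
from h import *
robot.grab_frame("wrist");print(robot.spot_point("wrist","ball_center")[:1],robot.sense()["tool_pos"])
E
```

```text
t: 18.05
tool_pos: [0.5607, -0.3578, 0.1312]
tool_rot: [0.001, 0.726, 0.687, 0.0]
contact_force: [0.2, 0.2, -4.1]
finger_gap: 0.216
gripper_force: 88.0
t: 18.85
tool_pos: [0.515, -0.3019, 0.1299]
tool_rot: [-0.001, 0.726, 0.687, -0.0]
contact_force: [0.5, -0.3, -2.6]
finger_gap: 0.223
gripper_force: 88.0
t: 19.65
tool_pos: [0.4833, -0.2155, 0.1304]
tool_rot: [0.0, 0.726, 0.687, 0.0]
contact_force: [0.3, 0.2, -4.1]
finger_gap: 0.219
gripper_force: 88.0
[{'position': [283.9, 55.0], 'confidence': 0.89}] [ 0.48289995 -0.21442035  0.13023037]
```

```bash
python3 -m crank '[{"dp":[0,0.003,0],"delta_rot":[0,0,-0.01],"claw":0.005},{"dp":[0,0.008,0],"delta_rot":[0,0,-0.03],"claw":0.005},{"dp":[0,0.015,0],"delta_rot":[0,0,-0.06],"claw":0.005},{"dp":[0,0.023,0],"delta_rot":[0,0,-0.1],"claw":0.005},{"dp":[0,0.032,0],"delta_rot":[0,0,-0.15],"claw":0.005},{"dp":[0,0.041,0],"delta_rot":[0,0,-0.2],"claw":0.005},{"dp":[0,0.05,0],"delta_rot":[0,0,-0.25],"claw":0.005},{"dp":[0,0.059,0],"delta_rot":[0,0,-0.3],"claw":0.005}]'
python3 -m crank '[{"dp":[0,0.009,0],"delta_rot":[0,0,-0.05],"claw":0.005},{"dp":[0,0.018,0],"delta_rot":[0,0,-0.1],"claw":0.005},{"dp":[0,0.027,0],"delta_rot":[0,0,-0.15],"claw":0.005},{"dp":[0,0.036,0],"delta_rot":[0,0,-0.2],"claw":0.005},{"dp":[0,0.045,0],"delta_rot":[0,0,-0.25],"claw":0.005},{"dp":[0,0.054,0],"delta_rot":[0,0,-0.3],"claw":0.005},{"dp":[0,0.063,0],"delta_rot":[0,0,-0.35],"claw":0.005},{"dp":[0,0.072,0],"delta_rot":[0,0,-0.4],"claw":0.005}]'
python3 -m crank '[{"dp":[0,0.009,0],"delta_rot":[0,0,-0.05],"claw":0.005},{"dp":[0,0.018,0],"delta_rot":[0,0,-0.1],"claw":0.005},{"dp":[0,0.027,0],"delta_rot":[0,0,-0.15],"claw":0.005},{"dp":[0,0.036,0],"delta_rot":[0,0,-0.2],"claw":0.005},{"dp":[0,0.045,0],"delta_rot":[0,0,-0.25],"claw":0.005},{"dp":[0,0.054,0],"delta_rot":[0,0,-0.3],"claw":0.005},{"dp":[0,0.063,0],"delta_rot":[0,0,-0.35],"claw":0.005},{"dp":[0,0.072,0],"delta_rot":[0,0,-0.4],"claw":0.005}]'
python3 -m crank '[{"dp":[0,0.009,0],"delta_rot":[0,0,-0.05],"claw":0.005},{"dp":[0,0.018,0],"delta_rot":[0,0,-0.1],"claw":0.005},{"dp":[0,0.027,0],"delta_rot":[0,0,-0.15],"claw":0.005},{"dp":[0,0.035,0],"delta_rot":[0,0,-0.2],"claw":0.005},{"dp":[0,0.042,0],"delta_rot":[0,0,-0.25],"claw":0.005},{"dp":[0,0.048,0],"delta_rot":[0,0,-0.3],"claw":0.005},{"dp":[0,0.053,0],"delta_rot":[0,0,-0.34],"claw":0.005},{"dp":[0,0.057,0],"delta_rot":[0,0,-0.38],"claw":0.005}]'
```

```text
t: 20.55
tool_pos: [0.4833, -0.1572, 0.1303]
tool_rot: [0.0, 0.822, 0.57, -0.0]
contact_force: [0.4, 0.1, -3.6]
finger_gap: 0.215
gripper_force: 88.0
t: 21.35
tool_pos: [0.4831, -0.085, 0.1303]
tool_rot: [-0.0, 0.919, 0.395, -0.0]
contact_force: [-0.2, 0.2, -4.1]
finger_gap: 0.219
gripper_force: 88.0
t: 22.15
tool_pos: [0.483, -0.013, 0.1302]
tool_rot: [-0.0, 0.979, 0.205, -0.0]
contact_force: [-0.3, -1.0, -2.8]
finger_gap: 0.22
gripper_force: 88.0
t: 22.95
tool_pos: [0.4828, 0.044, 0.1302]
tool_rot: [-0.0, 1.0, 0.016, -0.001]
contact_force: [0.5, 0.4, -3.7]
finger_gap: 0.217
gripper_force: 88.0
```

```bash
python3 -m crank '[{"dp":[0,0.002,0],"delta_rot":[0,0,-0.04],"claw":0.005},{"dp":[0,0.004,0],"delta_rot":[0,0,-0.08],"claw":0.005},{"dp":[0.001,0.004,0],"delta_rot":[0,0,-0.12],"claw":0.005},{"dp":[0.001,0.004,0],"delta_rot":[0,0,-0.15],"claw":0.005},{"dp":[0.001,0.004,0],"delta_rot":[0,0,-0.17],"claw":0.005},{"dp":[0.001,0.004,0],"delta_rot":[0,0,-0.18],"claw":0.005},{"dp":[0.001,0.004,0],"delta_rot":[0,0,-0.18],"claw":0.005},{"dp":[0.001,0.004,0],"delta_rot":[0,0,-0.18],"claw":0.005}]'
python3 -m crank '[{"dp":[0,0,0],"delta_rot":[0,0,0],"claw":0.005},{"dp":[0,0,0],"delta_rot":[0,0,0],"claw":0.005},{"dp":[0,0,0],"delta_rot":[0,0,0],"claw":0.005},{"dp":[0,0,0],"delta_rot":[0,0,0],"claw":0.005},{"dp":[0,0,0],"delta_rot":[0,0,0],"claw":0.005},{"dp":[0,0,0],"delta_rot":[0,0,0],"claw":0.005}]'
python3 - <<'E'
from h import *
I={n:robot.grab_frame(n) for n in ["scene","side","wrist"]};cs={n:robot.get_calibration(n) for n in I}
for t in ["ball_center","dish","dish_handle","mug_eye","board"]:
    rs=[(n,robot.spot_point(n,t)) for n in cs]; o=[(cs[n],r[0]["position"]) for n,r in rs if r and r[0]["confidence"]>.4]
    print(t,[(n,np.round(r[0]["position"]).tolist(),round(r[0]["confidence"],2)) for n,r in rs if r],tri(o) if len(o)>1 else "")
cv2.imwrite("pics/fin.png",np.hstack([cv2.resize(I["scene"][100:340,180:420],(400,400)),cv2.resize(I["side"][100:340,160:400],(400,400))]))
E
```

```text
t: 23.75
tool_pos: [0.4841, 0.0477, 0.1303]
tool_rot: [-0.0, 0.997, -0.072, -0.0]
contact_force: [-0.9, -0.1, -3.2]
finger_gap: 0.217
gripper_force: 88.0
t: 24.35
tool_pos: [0.4842, 0.0477, 0.1303]
tool_rot: [-0.0, 0.997, -0.072, -0.0]
contact_force: [0.6, -0.9, -3.1]
finger_gap: 0.221
gripper_force: 88.0
ball_center [('scene', [293.0, 210.0], 0.53), ('side', [276.0, 207.0], 0.56), ('wrist', [271.0, 43.0], 0.98)] (array([0.57372125, 0.03505986, 0.12248888]), [0.007952288957738017, 0.008672576064269959, 0.0039060689958830244])
dish [('scene', [297.0, 215.0], 0.62), ('side', [278.0, 210.0], 0.79)] (array([0.582374  , 0.03687528, 0.10721074]), [0.009317073237021885, 0.009317073237021951])
dish_handle [('scene', [270.0, 196.0], 0.58), ('side', [242.0, 209.0], 0.9), ('wrist', [280.0, 300.0], 0.82)] (array([0.48380181, 0.05030349, 0.13659403]), [0.004895800838869637, 0.0022245230659230617, 0.004235185716006795])
mug_eye [('scene', [336.0, 154.0], 0.94), ('side', [225.0, 151.0], 0.6)] (array([0.57185369, 0.26904892, 0.18170652]), [0.0025515000467976026, 0.002551500046797474])
board [('scene', [293.0, 247.0], 0.94), ('side', [276.0, 239.0], 0.84)] (array([0.57683207, 0.02887346, 0.00191761]), [0.00036907218539186524, 0.0003690721853919936])
```

View pics/fin.png

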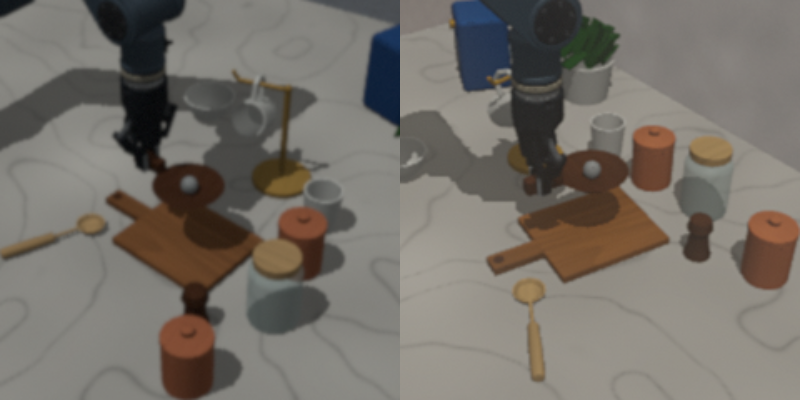

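The dish is level above the middle of the board, with the ball centred at (190,184) in the scene half and the handle lying along the board's. The mug hangs on the hook at (255,100), and everything else stands where it was.

```bash
python3 -c "
from workcell import robot
print(robot.hand_in())"
```

```text
the job is handed in; nothing more can be done
None
```

The job is handed in, with no verdict returned: in the last camera check the mug hung free on the hook, and the dish was held level about 0.11 m above the worktop over the middle of the board, ball centred and handle along the board's.

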